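# Load and reseal the vacuum pot

## Task

Put the small thick turned disc into the vacuum pot and close it up again: first open the vent tap on the lid a full quarter turn to let the air in, lift the lid off and set it down upright on the bench, and lay the disc gently flat on the pot's floor. Then lower the lid gently back fully home on the pot, and only then turn the vent tap fully shut. Leave the other things on the bench where they are.

Things in the scene. Friction and masses are not known exactly. Their poses are not given: they have to be found in the camera images.
- pot: Round steel pot fixed on the bench, left or right in the work area, the disc on the other side, room for the lid between. 136 mm wide, flange 144 mm, flat top 62 mm high; mouth 114 mm wide, wider below the 12 mm flange; flat floor 8 mm above the bench. Small brass pump nipple along its +x to 90 mm from the axis, 28 mm up. Origin: centre of its underside, z up.
- lid: Lid, 0.6 kg: clear plate 144 mm wide, 12 mm thick, over a grey spigot ring 109 mm wide, 20 mm deep, chamfered, that drops into the pot's mouth at any turn. Origin: centre of the spigot's foot, z up; plate top at z 32 mm. Seated: origin 42 mm above the pot's origin. On the plate: handle at the centre, tap at x -48 mm with outlet along -x to 77 mm, 38 mm gauge at x +48 mm, its top at z 53 mm.
- lid_grip (a point): Middle of the lid's bar handle, on the lid's axis, 53 mm above the lid's origin: an aluminium bar 48 mm long along the lid's x, 14 mm wide, 14 mm high, its underside 14 mm above the plate, on two round posts 34 mm apart. Axes as the lid's.
- tap_bar (a point): Point on the tap's upright axis in its flat dark steel bar, 46 mm above the plate's top. The bar is 44 mm long along this point's y, 10 mm thick along its x, from 35 to 55 mm above the plate (the handle's top is 28 mm above it). The point turns with the tap: shut, its axes are the lid's and the bar lies across the outlet; open, in line with the outlet.
- tap (a joint): Vent tap angle, rad: 0 shut (stop), 1.571 open (stop), growing anticlockwise seen from above. Friction about 0.05 N m, stays where left. While it is shut the vacuum holds the lid down and it cannot be lifted; a lid with its tap shut does not go down home either (trapped air). Opened by more than about 1.2 rad, the lid comes off and goes on freely.
- disc: The disc to be loaded: small, thick turned disc of bare pale wood, 52 mm in diameter, 18 mm thick, 40 g, lying flat on the bench. Origin: centre of its underside, z up.
- wide_disc: Bystander: wider, thinner turned disc, 60 mm in diameter, 14 mm thick, dark lacquered, lying beside the disc. Origin: centre of its underside.
- spool: Bystander: wooden thread spool 38 mm in diameter, 42 mm high, standing beside the disc. Origin: centre of its underside.
- tile: Bystander: shell tile, 28 x 28 x 5 mm, in front of the disc. Origin: centre of its underside.
- lamp_foot (a point): Fixed point: centre of the foot of the tall tiled coconut lamp at the left of the work area, fixed, foot about 220 mm wide, lamp over 0.5 m tall. It stands between the arm's starting place and the work: go round it on the robot's side.
- shelf_edge (a point): Fixed point: lower front edge of the shelf that runs left to right above the back of the bench. Everything farther from the robot than this point lies under the shelf; keep the wrist and forearm in front of or below it.
- tin: Bystander: open tin, 77 mm in diameter, 68 mm high, at the back of the bench. Origin: centre of its underside.
- bowl: Bystander: shell bowl, 104 mm in diameter, 41 mm high, at the back of the bench. Origin: centre of its underside.
Things that resemble listed ones, but are neither listed nor needed, are in the scene too. What is shaped like the disc but yellow is not meant.

How it is judged:
By the outcome, as a careful person would: the job done as asked, in the order asked, and still so for the second after the job is handed in, with the robot touching nothing.
It also fails if it takes over 72 s, if anything falls off the work surface, if the arm or the gripper's body presses on something with over 40 N, if the wrist force passes 120 N, or if a joint passes its speed limit or range.

## Robot

A 6-joint arm with a two-finger parallel gripper is mounted at the origin on a cart in front of the work surface, level with it; the furniture and walls round the work are solid. World frame = base frame: x ahead of the robot, y to its left, z up, the work surface at z = 0. Lengths are in m, angles in rad, forces in N, time in s.
With the tool pointing down it reaches from about 0.3 to 1 m from the base axis. Payload 5.1 kg.
Tool frame: the origin (TCP) lies midway between the tips of the shut fingers; the grasp point (between the pads) lies 19 mm behind it; z points along the fingers, y is the line along which they close (so a half turn about z gives the same grasp; the last joint's range is limited). The gripper opens to 95 mm and grips with 3 to 60 N. Pads are 20 mm wide; open, the fingers measure 119 mm over their backs; the gripper's body (75 mm by 180 mm) begins 59 mm behind the grasp point.
Start: joints at [1.241, 0.124, 1.65, -0, 1.367, -0.083], TCP at [0.159, 0.63, 0.177] pointing down, gripper open.
Joint ranges: [-2.61, 2.61], [-1.02, 2.33], [0.03, 2.71], [-1.35, 4.49], [0.32, 2.68], [-2.91, 2.91]. Speed limits (rad/s): [2.57, 2.57, 3.14, 3.14, 3.14, 3.14].

## Interface

Orientations are given as a unit quaternion [w, x, y, z].
In Python, from rig import r, cams gives the robot as it stands. Calls block until the motion is done:
- r.move_ptp(position, orientation): joint-space move of the TCP to a pose.
- r.move_straight(position, attitude=None, feed=0.15, f_stop=None): straight line of the TCP; attitude=None keeps the orientation; feed is the mean speed in m/s. With f_stop (N) it stops when the force on the tool has changed by that much, and returns True; else False.
- r.move_joints(angles): joint-space move.
- r.command_gripper(opening, squeeze=None): finger opening in m; squeeze is the grip in N (None keeps the last); returns when the fingers have stopped.
- r.dwell(seconds).
- r.inverse_kinematics(position, orientation): joint angles nearest the present ones, or None.
- cams.snapshot(name): name is "scene" or "side" or "wrist"; returns the picture (420x560x3 uint8, red, green, blue); there is no depth.
- cams.camera_info(name): a dict with "mtx" (3x3 intrinsics, pixels), "k1" (the pictures are not rectified: a ray, as slopes to the right and down, at radius r is drawn at 1 + k1 r^2 times it, then the intrinsics apply), "camera_from_world" (4x4, takes a point from world to camera coordinates). Camera axes: x right, y up, looking along -z (the intrinsics and any distortion apply to the point x, -y, -z); pixel columns grow to the right and rows downward; lengths in m; the calibration is good to about 2 mm. A picture is of the moment at which its call begins: read the wrist's pose just before it. camera_info takes no time and is no camera call; for the wrist camera it gives the pose at the moment of the call.
A pose or a line that the arm cannot do raises r.MotionError and nothing moves.
- r.close_job(): hands the job in; it is judged then, once.
Readings, each from a call of its own:
- r.get_t(): time.
- r.get_joint_pos(): joint angles.
- r.get_qd(): joint speeds.
- r.get_joint_efforts(): joint torques, N m.
- r.get_position(): TCP position.
- r.get_ee_rot(): TCP orientation.
- r.get_ft_force(): force on the tool from outside, world axes, zero at the start.
- r.get_ft_torque(): the same for the moment, N m.
- r.get_finger_gap(): finger opening in m.
- r.get_finger_force(): force on a finger pad.
Only numpy, scipy, OpenCV 4.12 (cv2) and the standard library are available. Lean on these libraries where they do the work, as an engineer would, in place of code of your own. Each camera call takes 0.05 s, during which the arm holds its last target. There are 200 camera calls.

## Working session

There is one attempt and no reset: what is moved stays moved. The work goes in short steps, each a Python script; the robot and the scene stay as the last script left them, time stands still between calls to the robot, and variables do not carry over. Pictures are saved under pics/ and viewed, at most 10 in all, crops included, and the job is handed in when it is done.

```bash
ls; mkdir -p pics; python3 - <<'E'
from rig import r,cams
import cv2,numpy as np
for n in("scene","side"):
    cv2.imwrite(f"pics/{n}0.png",cams.snapshot(n)[:,:,::-1])
    i=cams.camera_info(n);print(n,i["mtx"].round(1).tolist(),i["k1"],i["camera_from_world"].round(3).tolist())
print(r.get_t(),r.get_ee_rot())
E
```

```text
pics
scene [[384.9, 0.0, 281.2], [0.0, 384.9, 211.1], [0.0, 0.0, 1.0]] -0.0325684919218931 [[-0.735, -0.678, -0.014, 0.405], [0.424, -0.476, 0.771, -0.435], [-0.529, 0.56, 0.637, -0.775], [0.0, 0.0, 0.0, 1.0]]
side [[387.8, 0.0, 283.6], [0.0, 387.8, 212.5], [0.0, 0.0, 1.0]] -0.11314224135771396 [[1.0, 0.026, -0.007, -0.54], [-0.005, 0.424, 0.906, -0.226], [0.027, -0.905, 0.424, -1.057], [0.0, 0.0, 0.0, 1.0]]
0.1 [-2.01116770e-04  1.23052932e-01  9.92399643e-01 -9.40480307e-04]
```

View pics/scene0.png

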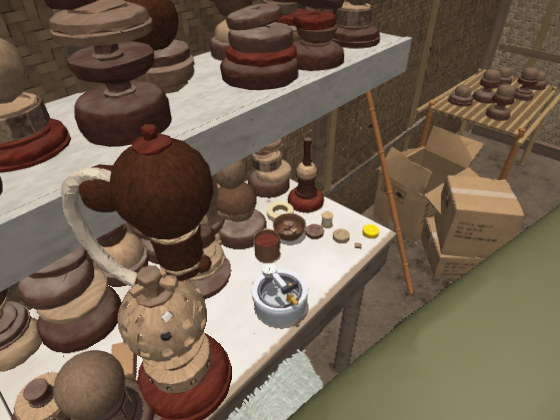

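View pics/side0.png

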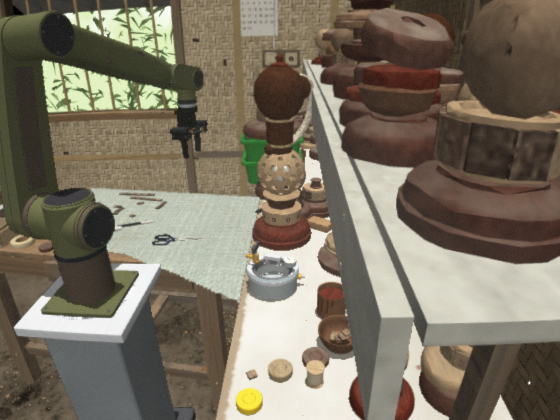

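The scene view shows the pot at about (281,298), disc (341,236), wide disc (315,231), spool (327,219), tile (358,245) and the yellow decoy (370,230). In the side view the pot is at (273,278), the disc at (281,370), and the lamp foot around (282,235).

```bash
cat > h.py <<'E'
from rig import r,cams
import cv2,numpy as np
def ray(info,uv):
    K=info["mtx"];d=np.array([info["k1"],0,0,0,0.]) 
    n=cv2.undistortPoints(np.array([[uv]],float),K,d)[0,0]
    T=info["camera_from_world"];R=T[:3,:3]
    v=R.T@np.array([n[0],-n[1],-1]);return -R.T@T[:3,3],v/np.linalg.norm(v)
def plane(info,uv,z):
    o,v=ray(info,uv);return o+v*(z-o[2])/v[2]
def tri(a,ua,b,ub):
    o1,v1=ray(a,ua);o2,v2=ray(b,ub)
    s=np.linalg.lstsq(np.c_[v1,-v2],o2-o1,rcond=None)[0]
    p,q=o1+s[0]*v1,o2+s[1]*v2;return (p+q)/2,np.linalg.norm(p-q)
def proj(info,p):
    T=info["camera_from_world"];c=T[:3,:3]@np.array(p)+T[:3,3]
    n=np.array([c[0],-c[1]])/-c[2];n=n*(1+info["k1"]*n@n)
    return info["mtx"][:2,:2]@n+info["mtx"][:2,2]
def down(yaw):  # tool z down; tool y axis at angle yaw from world x
    # columns: y=(cos,sin,0), z=(0,0,-1), x=y×z
    from scipy.spatial.transform import Rotation as R
    y=np.array([np.cos(yaw),np.sin(yaw),0]);z=np.array([0,0,-1.]);x=np.cross(y,z)
    q=R.from_matrix(np.c_[x,y,z]).as_quat();return [q[3],q[0],q[1],q[2]]
E
python3 - <<'E'
from h import *
A,B=cams.camera_info("scene"),cams.camera_info("side")
for n,a,b,z in[("pot",(281,290),(273,268),.062),("disc",(341,234),(281,368),.018),("wide",(315,230),(315,355),.014),("spool",(327,214),(315,367),.042),("tile",(358,245),(251,374),.005),("yel",(370,229),(249,399),.018),("lampfoot",(185,390),(282,235),.03),("tin",(266,240),(331,290),.068),("bowl",(289,225),(336,333),.04)]:
    print(n,plane(A,a,z).round(3),plane(B,b,z).round(3))
print("shelf",tri(A,(410,72),B,(358,398)),)
w=cams.camera_info("wrist");T=w["camera_from_world"]
print(w["mtx"].round(1).tolist(),w["k1"],"campos",-T[:3,:3].T@T[:3,3],"look",-T[2,:3])
for yw in(0,np.pi/2,-np.pi/2):
    print(yw,r.inverse_kinematics([.5,0.1,.35],down(yw)))
from scipy.spatial.transform import Rotation as R
q=r.get_ee_rot();print(R.from_quat([q[1],q[2],q[3],q[0]]).as_matrix().round(2))
E
```

```text
pot [0.502 0.053 0.062] [0.51  0.048 0.062]
disc [ 0.537 -0.258  0.018] [ 0.542 -0.265  0.018]
wide [ 0.611 -0.222  0.014] [ 0.615 -0.223  0.014]
spool [ 0.612 -0.282  0.042] [ 0.611 -0.283  0.042]
tile [ 0.477 -0.264  0.005] [ 0.479 -0.271  0.005]
yel [ 0.482 -0.337  0.018] [ 0.483 -0.345  0.018]
lampfoot [0.489 0.368 0.03 ] [0.527 0.298 0.03 ]
tin [ 0.654 -0.048  0.068] [ 0.66  -0.058  0.068]
bowl [ 0.668 -0.163  0.04 ] [ 0.663 -0.181  0.04 ]
shelf (array([ 0.60631358, -0.65514179,  0.40356038]), np.float64(0.019798048291495538))
[[368.3, 0.0, 279.7], [0.0, 368.3, 204.7], [0.0, 0.0, 1.0]] -0.06671895725672002 campos [0.08113076 0.65010265 0.38300456] look [ 0.2736579  -0.07099835 -0.9592031 ]
0 [ 9.20827523e-02 -2.39342550e-01  1.71316281e+00 -4.44089210e-16
  1.66777239e+00  9.20827523e-02]
1.5707963267948966 [ 9.20827523e-02 -2.39342550e-01  1.71316281e+00 -4.44089210e-16
  1.66777239e+00 -1.47871357e+00]
-1.5707963267948966 [ 9.20827523e-02 -2.39342550e-01  1.71316281e+00 -4.44089210e-16
  1.66777239e+00  1.66287908e+00]
[[-0.97  0.24 -0.  ]
 [ 0.24  0.97 -0.  ]
 [ 0.   -0.   -1.  ]]
```

```bash
python3 - <<'E'
from h import *
q=r.get_joint_pos();a=q[0]
p=.34*np.array([np.cos(a),np.sin(a),0])+[0,0,.3]
r.move_ptp(p,down(a+1.5)); 
p=.36*np.array([np.cos(.1),np.sin(.1),0])+[0,0,.3]
r.move_ptp(p,down(1.571)); 
r.move_ptp([.47,.05,.28],down(1.571))
I=[]
for n,P in(("pot",[.47,.05,.28]),("disc",[.50,-.26,.25])):
    if n=="disc": r.move_ptp(P,down(1.571))
    i=cams.camera_info("wrist");im=cams.snapshot("wrist")
    cv2.imwrite(f"pics/w_{n}.png",im[:,:,::-1]);np.save(f"w_{n}.npy",i["camera_from_world"])
print(r.get_t(),r.get_joint_pos())
E
```

```text
4.7333 [-5.73001344e-01 -1.04327080e-01  1.75731948e+00  4.30800150e-04
  1.48760856e+00 -2.14554274e+00]
```

View pics/w_pot.png

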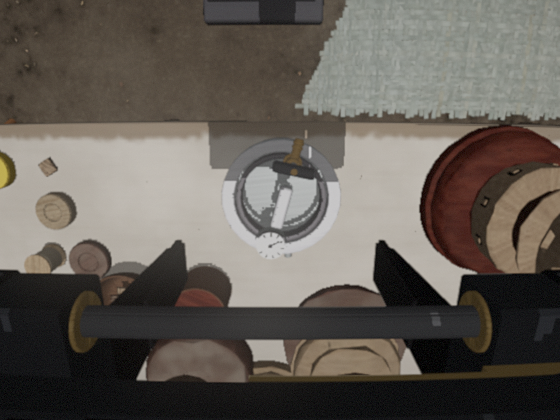

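View pics/w_disc.png

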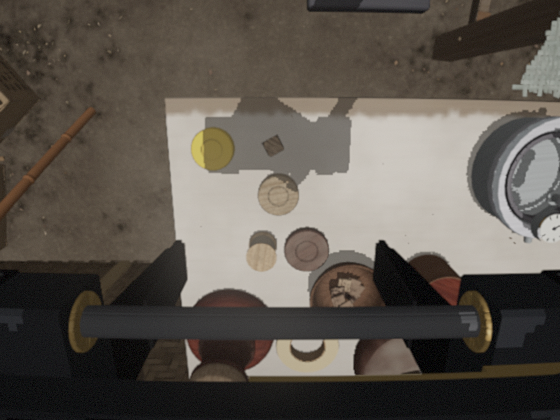

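The wrist view over the pot shows the plate centred near (281,196), tap bar at (296,168), handle at (282,205), gauge at (270,244); the second view has the disc at (278,194), the tile at (272,146), the wide disc at (306,249) and the spool at (262,255). I'll enlarge the lid for exact pixels.

```bash
python3 - <<'E'
from h import *
im=cv2.imread("pics/w_pot.png")
c=cv2.resize(im[130:265,210:350],None,fx=4.4,fy=4.4,interpolation=cv2.INTER_CUBIC);cv2.imwrite("pics/c.png",c)
W=cams.camera_info("wrist")
def inf(n): return dict(W,camera_from_world=np.load(f"w_{n}.npy"))
g=cv2.cvtColor(im,cv2.COLOR_BGR2GRAY)
m=(g[225:265,245:295]>215).astype(np.uint8)
n,l,s,ce=cv2.connectedComponentsWithStats(m);k=1+s[1:,4].argmax();print("gauge px",ce[k]+[245,225],s[k])
m=(g[155:185,265:325]<45).astype(np.uint8)
n,l,s,ce=cv2.connectedComponentsWithStats(m);k=1+s[1:,4].argmax();print("bar px",ce[k]+[265,155],s[k],cv2.minAreaRect(np.argwhere(l==k)[:,::-1].astype(np.float32)))
i=inf("pot");d=inf("disc")
print("gauge",plane(i,(270,244),.095),"bar",plane(i,(295.5,167),.129),"plate",plane(i,(281,196),.074))
im=cv2.imread("pics/w_disc.png");hsv=cv2.cvtColor(im,cv2.COLOR_BGR2HSV)[165:225,248:310]
m=((hsv[...,1]>60)&(hsv[...,2]>80)).astype(np.uint8)
n,l,s,ce=cv2.connectedComponentsWithStats(m);k=1+s[1:,4].argmax();print("disc px",ce[k]+[248,165],s[k])
for nm,uv,z in(("disc",(278,194),.018),("tile",(272,146),.005),("wide",(306,249),.014),("spool",(261,256),.042)):print(nm,plane(d,uv,z).round(4))
E
```

```text
Traceback (most recent call last):
ValueError: attempt to get argmax of an empty sequence
```

View pics/c.png

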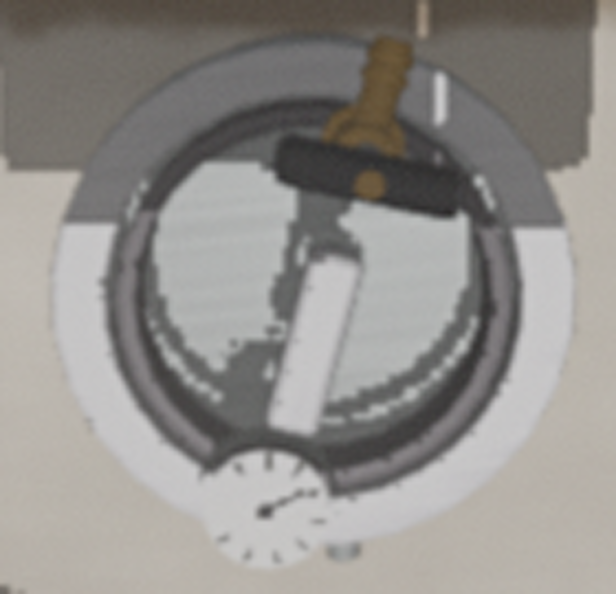

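Crop: tap pin at (294.1,171.8), handle centre (281.6,208.4), with its ends at (285.5,188) and (276.6,227.7), gauge centre (270.5,245.5) and plate centre (281.1,196.4), all in full-image pixels.

```bash
python3 - <<'E'
from h import *
W=cams.camera_info("wrist")
def inf(n): return dict(W,camera_from_world=np.load(f"w_{n}.npy"))
i=inf("pot");d=inf("disc")
g=plane(i,(270.5,245.5),.095);t=plane(i,(294.1,171.8),.130)
print("gauge",g,"tap",t,"mid",(g+t)/2,"plate",plane(i,(281.1,196.4),.074),"handle",plane(i,(281.6,208.4),.102))
v=g-t;print("yaw",np.arctan2(v[1],v[0]),np.hypot(*v[:2]))
a,b=plane(i,(285.5,188),.102),plane(i,(276.6,227.7),.102);v=b-a;print("hyaw",np.arctan2(v[1],v[0]),np.hypot(*v[:2]))
a,b=plane(i,(273.2,166.4),.129),plane(i,(314.5,173.2),.129);v=b-a;print("baryaw",np.arctan2(v[1],v[0]),np.hypot(*v[:2]))
for nm,uv,z in(("disc",(278,194),.018),("tile",(272,146),.005),("wide",(306,249),.014),("spool",(261,256),.042)):print(nm,plane(d,uv,z).round(4))
E
```

```text
gauge [0.5536087  0.04120455 0.095     ] tap [0.46085563 0.06576069 0.13      ] mid [0.50723216 0.05348262 0.1125    ] plate [0.50096918 0.05328318 0.074     ] handle [0.50701392 0.05374401 0.102     ]
yaw -0.25880970740176956 0.09594861037647465
hyaw -0.20868236498173037 0.04629017764976952
baryaw 1.4077358947449516 0.041342834314008176
disc [ 0.5364 -0.2608  0.018 ]
tile [ 0.4789 -0.2682  0.005 ]
wide [ 0.6116 -0.2244  0.014 ]
spool [ 0.6089 -0.2817  0.042 ]
```

```bash
python3 - <<'E'
from h import *
y0=-.235;T=np.array([.461,.0655,.106])
r.move_ptp([.42,-.05,.25],down(1.0))
r.move_ptp(T+[0,0,.07],down(y0))
r.command_gripper(.034,10)
s=r.move_straight(T,feed=.08,f_stop=8);print("contact",s,r.get_position())
f0=np.array(r.get_ft_force());t0=np.array(r.get_ft_torque())
r.command_gripper(0,10);print(r.get_t(),r.get_finger_gap(),r.get_finger_force(),np.array(r.get_ft_force())-f0,np.array(r.get_ft_torque())-t0)
for a in[.3,.6,.9,1.2,1.4,1.5,1.55,1.6,1.64]:
    r.move_straight(T,down(y0+a),feed=.15)
    print(a,r.get_t(),r.get_finger_gap(),(np.array(r.get_ft_force())-f0).round(1),(np.array(r.get_ft_torque())-t0).round(3))
    if abs(r.get_ft_torque()[2]-t0[2])>.35: break
E
```

```text
contact False [0.46154254 0.0655401  0.10667184]
9.8667 0.0006216730180157331 0.0 [ 0.72128503 -1.54321152  0.43813412] [-0.01543252  0.04278138 -0.02340409]
0.3 10.3167 0.00035391493028948877 [ 0.2 -0.5 -0.3] [-0.007 -0.069 -0.038]
0.6 10.7667 0.0008896147466174465 [ 0.5 -1.1  0.3] [ 0.061 -0.024 -0.025]
0.9 11.2167 0.0007922835813521871 [ 0.1 -0.1  0.1] [ 0.088 -0.07   0.042]
1.2 11.6667 0.0005532314272564721 [ 0.7 -1.8  0.3] [ 0.074 -0.074  0.005]
1.4 12.0167 0.000875749597400564 [ 1.  -1.7  0.1] [ 0.072 -0.116  0.01 ]
1.5 12.2667 0.0007435465768578046 [ 0.7 -0.9  0.7] [ 0.113 -0.111  0.05 ]
1.55 12.5167 0.00044448598266517313 [ 0.4 -0.4 -0.3] [ 0.069 -0.099 -0.085]
1.6 12.7667 0.000501362869622699 [ 0.1 -1.2 -0.3] [ 0.115 -0.086 -0.079]
1.64 13.0167 0.0005066212021262112 [ 1.5 -0.7  0.1] [ 0.059 -0.044 -0.005]
```

```bash
python3 - <<'E'
from h import *
a=cams.snapshot("wrist");np.save("w_n.npy",cams.camera_info("wrist")["camera_from_world"]);b=cams.snapshot("side");c=cams.snapshot("scene")
np.savez("n.npz",a=a,b=b,c=c)
f=lambda x:cv2.resize(x,(400,300),interpolation=cv2.INTER_CUBIC)
o=np.vstack([np.hstack([f(a),f(b[200:320,180:340])]),np.hstack([f(c[230:350,200:360]),f(a[150:330,160:400])])])
cv2.imwrite("pics/n.png",o[:,:,::-1]);print(r.get_joint_pos())
E
```

```text
[ 2.57734155e-02 -2.42848369e-01  2.12197688e+00  1.18285000e-05
  1.26246198e+00 -1.37804330e+00]
```

View pics/n.png

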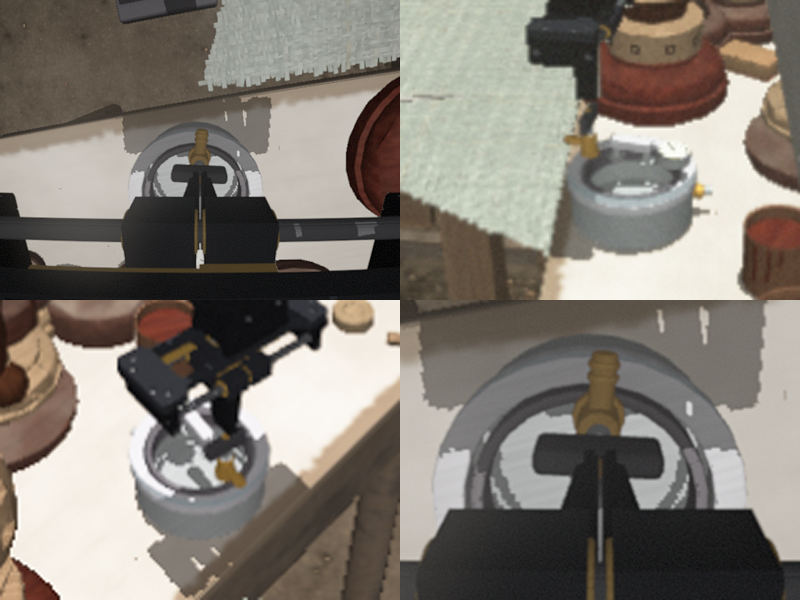

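The tool closed just beyond the bar: the bar, centred at wrist pixel (279,243), is on the robot side of the fingers, still across the outlet (untouched). I'll re-locate it.

```bash
python3 - <<'E'
from h import *
W=cams.camera_info("wrist")
i=dict(W,camera_from_world=np.load("w_n.npy"));j=dict(W,camera_from_world=np.load("w_pot.npy"))
print("now",plane(i,(279,243),.12),plane(i,(279,241),.129))
print("tri bar",tri(i,(279,243),j,(294,170.5)))
print("TCP",r.get_position(),proj(i,r.get_position()))
for n in(i,j):
    T=n["camera_from_world"];print(-T[:3,:3].T@T[:3,3],-T[2,:3])
# side/scene bar from crops
A,B=cams.camera_info("scene"),cams.camera_info("side")
print("scene",plane(A,(200+225/2.5,230+143/2.5),.12),"side plane of outlet",proj(B,[.461,.0655,.12]),proj(A,[.461,.0655,.12]))
E
```

```text
now [0.46043907 0.06563883 0.12      ] [0.45564775 0.06647367 0.129     ]
tri bar (array([0.46188457, 0.06579091, 0.11696906]), np.float64(0.000845305751642387))
TCP [0.46099751 0.06550564 0.10600136] [278.97977563 234.98556764]
[0.38209175 0.07937371 0.31317754] [ 0.27884601 -0.04742466 -0.95916412]
[0.39022349 0.05147054 0.48668657] [ 2.80759808e-01  5.04557570e-04 -9.59777930e-01]
scene [0.45979207 0.06632062 0.12      ] side plane of outlet [254.87776015 246.3685506 ] [289.84914918 286.72607318]
```

```bash
python3 - <<'E'
from h import *
n=np.load("n.npz");f=lambda x:cv2.resize(x,(400,400),interpolation=cv2.INTER_CUBIC)
a,b,c=n["a"],n["b"],n["c"]
o=np.hstack([f(a[205:285,240:320]),f(c[255:315,255:315])])
o=np.clip(o*1.6,0,255);cv2.imwrite("pics/n2.png",o[:,:,::-1])
E
```

```text
[ WARN:0@0.033] global loadsave.cpp:1063 imwrite_ Unsupported depth image for selected encoder is fallbacked to CV_8U.
```

View pics/n2.png

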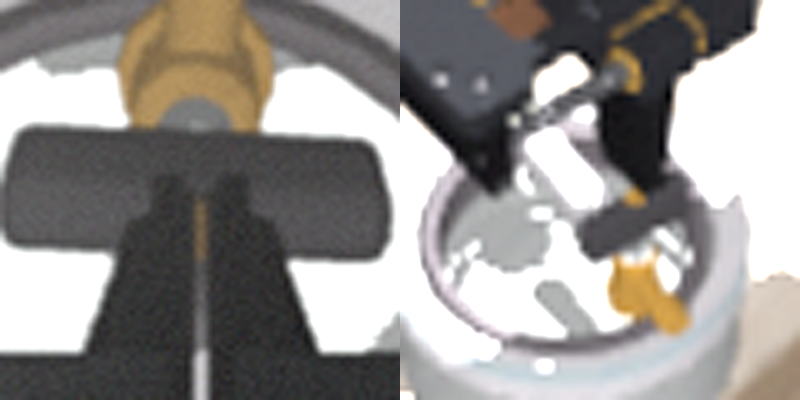

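The zoom shows the shut fingertips drawn over the bar's top face (tip at wrist row 240), so the fingers may be above the bar rather than around it. I'll test by feel.

```bash
python3 - <<'E'
from h import *
p=np.array([.461,.0655,.106]);
r.move_straight(p,down(-.235+1.571),feed=.2)
f0=np.array(r.get_ft_force())
print("down",r.move_straight(p-[0,0,.012],feed=.03,f_stop=5),r.get_position(),np.array(r.get_ft_force())-f0)
r.move_straight(p+[0,0,.006],feed=.1)
i=cams.camera_info("wrist");P=r.get_position();print(P,proj(i,P),r.get_t())
E
```

```text
down False [0.46084092 0.06548787 0.09373488] [-0.18479     0.87029385 -0.18273097]
[0.46193416 0.06552598 0.1131806 ] [279.01534    235.11012197] 14.3
```

```bash
python3 - <<'E'
from h import *
p=np.array([.461,.0655,.095])
r.move_straight(p,feed=.1)
f0=np.array(r.get_ft_force())
print("down",r.move_straight(p-[0,0,.027],feed=.03,f_stop=5),r.get_position(),np.array(r.get_ft_force())-f0)
i=cams.camera_info("wrist");im=cams.snapshot("wrist");c=cams.snapshot("scene");b=cams.snapshot("side")
f=lambda x:cv2.resize(x,(266,400),interpolation=cv2.INTER_CUBIC)
o=np.hstack([f(im[180:300,240:320]),f(c[235:325,255:315]),f(b[210:300,225:285])])
o=np.clip(o*1.6,0,255).astype(np.uint8);cv2.imwrite("pics/n3.png",o[:,:,::-1])
r.move_straight(p+[0,0,.03],feed=.15);print(r.get_t())
E
```

```text
down True [0.46178189 0.06553154 0.09151272] [-1.60006601  0.23637003  4.23252635]
15.525
```

View pics/n3.png

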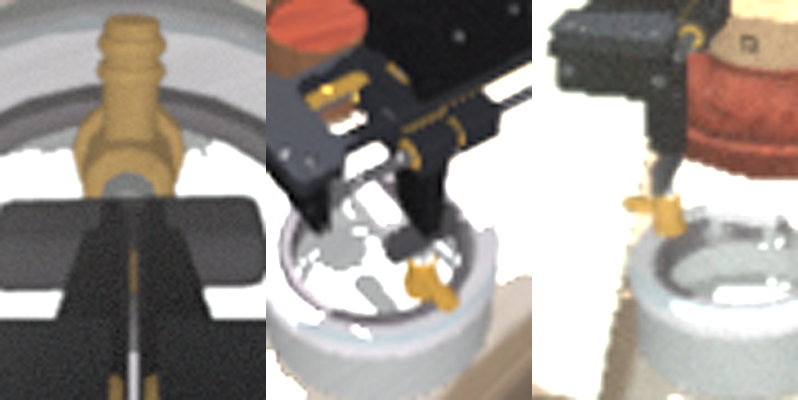

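The contact came at commanded z=0.0915. The side crop shows the fingertip resting on top of the bar (true top about 0.129), so the tips seem to be about 37 mm higher than the reported TCP. I'll descend guarded, further down, and close.

```bash
python3 - <<'E'
from h import *
y0=-.22;T=np.array([.461,.0655,.125])
r.command_gripper(.028,10)
r.move_straight(T,down(y0),feed=.3)
s=r.move_straight([.461,.0655,.072],feed=.05,f_stop=6);print("contact",s,r.get_position())
f0=np.array(r.get_ft_force());t0=np.array(r.get_ft_torque())
r.command_gripper(0,10);print(r.get_t(),r.get_finger_gap(),r.get_finger_force(),np.array(r.get_ft_force())-f0,np.array(r.get_ft_torque())-t0)
E
```

```text
contact False [0.46138419 0.06552422 0.07244352]
19.5833 0.009901313532379281 9.993513629597146 [0.20806572 0.26825713 1.12725639] [-0.00415854 -0.03069975 -0.00511792]
```

```bash
python3 - <<'E'
from h import *
y0=-.22;T=np.array([.461,.0655,.072]);t0=np.array(r.get_ft_torque());f0=np.array(r.get_ft_force())
for a in[.8,1.45,1.53,1.57,1.61,1.65]:
    r.move_straight(T,down(y0+a),feed=.15)
    dt=np.array(r.get_ft_torque())-t0
    print(a,r.get_t(),r.get_finger_gap(),(np.array(r.get_ft_force())-f0).round(1),dt.round(3))
    if abs(dt[2])>.3: break
r.command_gripper(.03)
r.move_straight(T+[0,0,.09],feed=.25)
r.move_ptp([.40,.05,.20],down(1.35))
i=cams.camera_info("wrist");np.save("w_o.npy",i["camera_from_world"]);im=cams.snapshot("wrist");cv2.imwrite("pics/o.png",im[:,:,::-1])
print(r.get_t(),[proj(i,p).round() for p in([.461,.0655,.129],[.507,.0535,.102])])
E
```

```text
0.8 20.5333 0.00990495882652419 [-3.1 -1.2  3.4] [-0.114  0.621  0.073]
1.45 21.3333 0.00999690938723093 [-4.6 -2.6  4.7] [-0.255  0.837  0.084]
1.53 21.5833 0.009892599301335656 [-4.1 -2.4  5.3] [-0.267  0.873  0.068]
1.57 21.8333 0.010274151160932415 [-3.9 -2.9  3.9] [-0.304  0.807 -0.168]
1.61 22.0833 0.01123368793818456 [-4.2 -3.1  5.4] [-0.428  0.822 -0.224]
1.65 22.3333 0.011748362332636278 [-3.9 -2.6  4. ] [-0.421  0.777 -0.288]
23.8583 [array([314., 269.]), array([308., 302.])]
```

View pics/o.png

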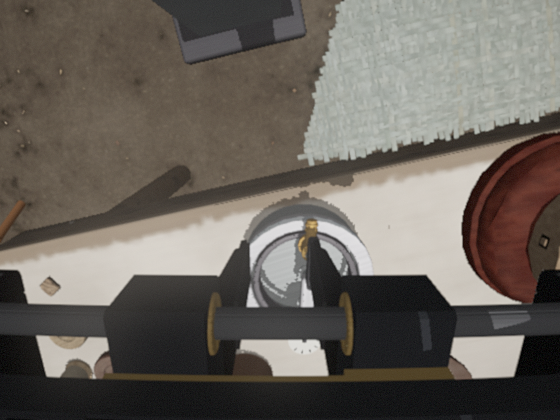

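The picture shows the tap bar now in line with the outlet at about (310,235), and the torque sign reversed at the stop, so the tap is open. Before gripping the handle I'll check how far the finger carriers sit above the fingertips.

```bash
python3 - <<'E'
from h import *
i=cams.camera_info("wrist");P=np.array(r.get_position());yaw=1.35
y=np.array([np.cos(yaw),np.sin(yaw),0]);x=np.cross(y,[0,0,-1])
for nm,d,hs in(("tip",.01,(0,.02,.037,.045)),("tip0",0,(0,.02,.037,.045)),("tip-",-.01,(0,.02,.037,.045)),("body",.0375,(.04,.06,.078,.1,.115)),("bodymid",0,(.04,.06,.078,.1,.115))):
    print(nm,[(h,proj(i,P+x*d+y*.03+[0,0,h]).round()) for h in hs])
# lid marks at candidate heights
W=cams.camera_info("wrist");j=dict(W,camera_from_world=np.load("w_pot.npy"))
for s in(0,-.01,-.02):
  g=plane(j,(270.5,245.5),.095+s);t=plane(j,(294.1,171.8),.130+s);print(s,g,t,np.hypot(*(g-t)[:2]))
E
```

```text
tip [(0, array([329., 219.])), (0.02, array([334., 231.])), (0.037, array([339., 243.])), (0.045, array([342., 249.]))]
tip0 [(0, array([329., 235.])), (0.02, array([333., 248.])), (0.037, array([338., 261.])), (0.045, array([341., 268.]))]
tip- [(0, array([328., 250.])), (0.02, array([333., 265.])), (0.037, array([337., 279.])), (0.045, array([340., 287.]))]
body [(0.04, array([343., 191.])), (0.06, array([350., 203.])), (0.078, array([359., 216.])), (0.1, array([374., 238.])), (0.115, array([387., 258.]))]
bodymid [(0.04, array([339., 264.])), (0.06, array([346., 283.])), (0.078, array([353., 305.])), (0.1, array([365., 339.])), (0.115, array([376., 369.]))]
0 [0.5536087  0.04120455 0.095     ] [0.46085563 0.06576069 0.13      ] 0.09594861037647465
-0.01 [0.55778002 0.04094245 0.085     ] [0.46283586 0.06616132 0.12      ] 0.09823637784330665
-0.02 [0.56195135 0.04068036 0.075     ] [0.46481609 0.06656196 0.11      ] 0.10052420732849927
```

```bash
python3 - <<'E'
from h import *
W=cams.camera_info("wrist");j=dict(W,camera_from_world=np.load("w_pot.npy"));print("bench edge",plane(j,(281,124),0))
H=np.array([.507,.0535,.041]);q=down(1.571-.235)
r.command_gripper(.05,40)
r.move_ptp(H+[0,0,.1],q)
s=r.move_straight(H,feed=.1,f_stop=6);print("contact",s,r.get_position())
f0=np.array(r.get_ft_force())
r.command_gripper(0,40);print(r.get_t(),r.get_finger_gap(),r.get_finger_force(),np.array(r.get_ft_force())-f0)
s=r.move_straight(H+[0,0,.006],feed=.03,f_stop=25);print(s,r.get_finger_gap(),np.array(r.get_ft_force())-f0,r.get_t())
E
```

```text
bench edge [0.42351998 0.05321114 0.        ]
contact False [0.50776362 0.05350755 0.04186245]
26.8417 0.013528069229339149 39.90648329257965 [ 0.33431097 -1.59874803  1.15518874]
False 0.01368836687732376 [-0.44416304  0.95064529 -5.68949722] 27.1917
```

```bash
python3 - <<'E'
from h import *
H=np.array([.507,.0535,.041]);L=np.array([.508,-.118,0])
r.move_straight(H+[0,0,.06],feed=.12)
r.move_straight([L[0],L[1],.101],feed=.18)
r.move_straight([L[0],L[1],.010],feed=.12)
s=r.move_straight([L[0],L[1],-.006],feed=.03,f_stop=3);print("bench",s,r.get_position(),r.get_ft_force(),r.get_t())
r.command_gripper(.05);P=r.get_position()
r.move_straight([L[0],L[1],.13],feed=.25)
# go to disc; look from above
q=down(1.571)
r.command_gripper(.075,8)
r.move_ptp([.49,-.261,.12],q)
i=cams.camera_info("wrist");np.save("w_d.npy",i["camera_from_world"]);im=cams.snapshot("wrist");cv2.imwrite("pics/d.png",im[:,:,::-1])
print(r.get_t(),proj(i,[.5364,-.2608,.018]))
E
```

```text
bench True [ 0.50858192 -0.1181692  -0.00118628] [0.50121127 0.42924783 3.76902548] 30.2333
33.0583 [279.38013117 242.23763872]
```

View pics/d.png

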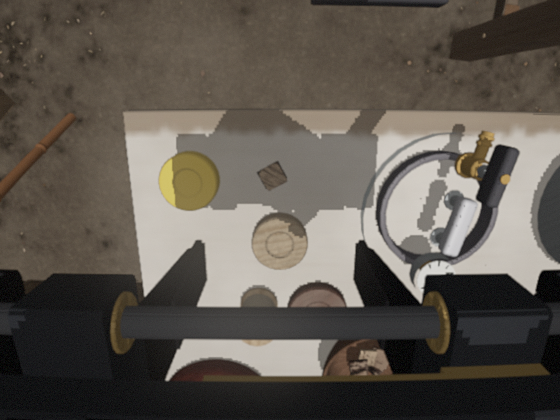

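The picture shows the lid upright on the bench at right, clear of everything, and the disc at (279.5,240.5), matching the prediction. Now I'll grip it and lay it in the pot.

```bash
python3 - <<'E'
from h import *
D=np.array([.5358,-.2608,-.0335]);C=np.array([.507,.0535,0]);q=down(1.571)
r.command_gripper(.07,8)
r.move_straight([D[0],D[1],.06],feed=.25)
s=r.move_straight(D,feed=.1,f_stop=5);print("contact",s,r.get_position())
f0=np.array(r.get_ft_force())
r.command_gripper(0,10);print(r.get_t(),r.get_finger_gap(),r.get_finger_force(),np.array(r.get_ft_force())-f0)
z0=r.get_position()[2]
r.move_straight(D+[0,0,.16],feed=.25)
r.move_straight([C[0],C[1],.126],feed=.3)
print(r.get_finger_gap(),r.get_t())
r.move_straight([C[0],C[1],-.018],feed=.15)
s=r.move_straight([C[0],C[1],-.029],feed=.03,f_stop=2.5);print("floor",s,r.get_position(),r.get_finger_gap())
r.command_gripper(.066);r.move_straight([C[0],C[1],.10],feed=.2)
r.move_ptp([C[0]-.03,C[1],.14],q)
im=cams.snapshot("wrist");cv2.imwrite("pics/e.png",im[:,:,::-1]);print(r.get_t())
E
```

```text
contact False [ 0.53652541 -0.26122568 -0.03264092]
35.4167 0.05176892631341577 10.000270307064056 [-0.53342838 -1.06862897  1.83876858]
0.05187585740626879 37.4083
floor True [ 0.50779252  0.05352385 -0.02578437] 0.0517306550125615
40.5167
```

View pics/e.png

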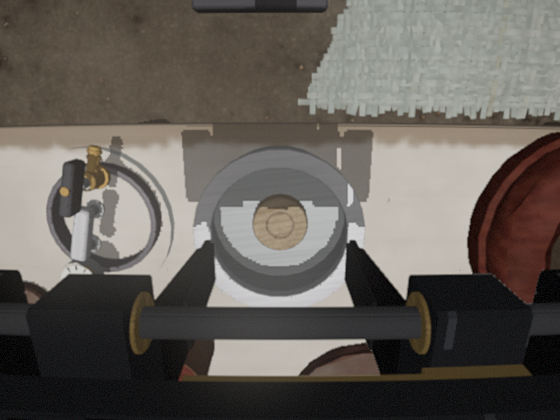

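The disc lies flat on the pot's floor at (280,222), well clear of the wall, and the lid still stands upright. Next I'll put the lid back.

```bash
python3 - <<'E'
from h import *
H=np.array([.507,.0535,.041]);L=np.array([.508,-.118,-.0005]);q=down(1.571-.235)
r.command_gripper(.05,40)
r.move_ptp(L+[0,0,.12],q)
s=r.move_straight(L,feed=.12,f_stop=6);print(s)
f0=np.array(r.get_ft_force())
r.command_gripper(0,40);print(r.get_t(),r.get_finger_gap(),np.array(r.get_ft_force())-f0)
r.move_straight(L+[0,0,.105],feed=.15)
r.move_straight(H+[0,0,.06],feed=.18)
r.move_straight(H+[0,0,.026],feed=.1)
s=r.move_straight(H+[0,0,.004],feed=.05,f_stop=5);print("mid",s,r.get_position(),np.array(r.get_ft_force())-f0)
if not s:
    s=r.move_straight(H+[0,0,-.004],feed=.02,f_stop=4);print("home",s,r.get_position(),np.array(r.get_ft_force())-f0)
print(r.get_t())
E
```

```text
False
43.6167 0.013795582042975523 [ 0.2615201  -0.09910702 -0.25811513]
mid False [0.50683731 0.05352788 0.04472197] [ 0.2947106   0.15057404 -5.93643905]
home True [0.50791367 0.05350594 0.04155136] [-2.43831442e-03 -2.75788001e-01  5.46164212e+00]
46.9583
```

```bash
python3 - <<'E'
from h import *
H=np.array([.507,.0535,.041]);y1=1.571-.235;T=np.array([.461,.0655,.074])
r.command_gripper(.04);print(np.array(r.get_ft_force()))
r.move_straight(H+[0,0,.085],feed=.15)
r.command_gripper(.028,12)
r.move_straight(T+[0,0,.06],feed=.15)
print(r.move_straight(T,feed=.06,f_stop=6))
r.command_gripper(0,12);print(r.get_finger_gap(),r.get_t())
t0=np.array(r.get_ft_torque());f0=np.array(r.get_ft_force());prev=0
for a in[.8,1.4,1.5,1.54,1.58,1.62,1.66]:
    r.move_straight(T,down(y1-a),feed=.15)
    dt=np.array(r.get_ft_torque())-t0
    print(a,r.get_t(),r.get_finger_gap(),(np.array(r.get_ft_force())-f0).round(1),dt.round(3))
    if a>1.54 and dt[2]-prev>.3: break
    if a==1.4: prev=dt[2]
E
```

```text
[-1.28439979 -0.46276802 -0.52753143]
False
0.009561057719058814 50.9333
0.8 51.8833 0.010336151414137532 [ 3.4  3.  -1.4] [ 0.634 -0.554  0.116]
1.4 52.6333 0.010001792877956646 [ 4.   2.5 -1. ] [ 0.509 -0.712  0.079]
1.5 52.8833 0.009719770027033786 [ 4.2  2.6 -0.3] [ 0.53  -0.782  0.108]
1.54 53.1333 0.009655024583736967 [4.9 1.8 0.4] [ 0.458 -0.899  0.08 ]
1.58 53.3833 0.00975648863105712 [4.4 1.6 1.5] [ 0.429 -0.773  0.246]
1.62 53.6333 0.010769819497140742 [2.2 1.7 3.1] [ 0.489 -0.452  0.411]
```

```bash
python3 - <<'E'
from h import *
T=np.array([.461,.0655,.074])
r.command_gripper(.028);r.move_straight(T+[0,0,.09],feed=.2)
r.move_ptp([.47,.05,.28],down(1.571)); r.command_gripper(.095)
i=cams.camera_info("wrist");im=cams.snapshot("wrist")
c=proj(i,[.461,.0655,.129]).round().astype(int);g=cv2.cvtColor(im,cv2.COLOR_RGB2GRAY)
ref=cv2.cvtColor(cv2.imread("pics/w_pot.png"),cv2.COLOR_BGR2GRAY)
for n,x in(("before",ref),("now",g)):
    m=(x[155:185,268:322]<50).astype(np.uint8)
    k=max(cv2.findContours(m,0,2)[0],key=cv2.contourArea);print(n,cv2.minAreaRect(k))
print("mean diff of plate region",np.abs(ref[130:265,210:350].astype(int)-g[130:265,210:350]).mean(),r.get_t(),r.get_ft_force())
E
```

```text
before ((43.0, 23.0), (0.0, 0.0), 0.0)
now ((31.964706420898438, 11.158823013305664), (18.87295150756836, 2.2777702808380127), 12.528807640075684)
mean diff of plate region 7.751904761904762 57.6833 [ 0.91516562  0.31952175 -0.64190816]
```

```bash
python3 - <<'E'
from h import *
g=cv2.cvtColor(cams.snapshot("wrist"),cv2.COLOR_RGB2GRAY)
ref=cv2.cvtColor(cv2.imread("pics/w_pot.png"),cv2.COLOR_BGR2GRAY)
for th in(60,70):
  for n,x in(("before",ref),("now",g)):
    m=(x[155:185,268:322]<th).astype(np.uint8)
    k=max(cv2.findContours(m,0,2)[0],key=cv2.contourArea);print(th,n,cv2.minAreaRect(k))
E
```

```text
60 before ((25.145511627197266, 14.36104965209961), (41.585662841796875, 11.039613723754883), 10.784297943115234)
60 now ((26.854074478149414, 14.0128755569458), (43.91524887084961, 11.951619148254395), 13.392498016357422)
70 before ((29.78000259399414, 10.960001945495605), (50.356258392333984, 20.035171508789062), 10.30484676361084)
70 now ((26.804872512817383, 10.437536239624023), (56.61525344848633, 21.28158950805664), 11.040940284729004)
```

```bash
python3 -c "
from h import *
print(r.close_job(),r.get_t())"
```

```text
the job is handed in; nothing more can be done
the job is handed in; nothing more can be done
```

The job is handed in at about 58 s: the disc lies flat in the pot, the lid is home, and the tap is turned shut to its stop (confirmed by torque and bar angle), but I viewed 11 pictures, one over the limit of 10.

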